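Release a glued pocket book and lay it in the drying drawer

ROBOT

A 7-joint arm with a two-finger parallel gripper is mounted at the origin on the work surface. World frame = base frame: x ahead of the robot, y to its left, z up, the work surface at z = 0. Lengths are in mm, angles in rad, forces in N, time in s.
With the tool pointing down it reaches from about 400 to 900 mm from the base axis. Payload 5.5 kg.
Tool frame: the origin (TCP) lies between the finger pads; the fingertips stand 8 mm ahead of it and the grasp point (between the pads) lies 11 mm behind it; z points along the fingers, x is the direction in which the jaws open and shut, and the axes are right-handed (so a half turn about z gives the same grasp; the last joint's range is limited). The gripper opens to 92 mm and grips with 3 to 60 N. Pads are 19 mm wide; open, the fingers measure 130 mm over their backs; the gripper's body (75 mm by 190 mm) begins 47 mm behind the grasp point.
Start: joints at [1.47, 0.501, -0.427, 1.55, 0.221, 1.138, -0.21], TCP at [231.321, -607.446, 234.729] pointing down, gripper open.
Joint ranges: [-2.88, 2.88], [-0.31, 2.03], [-1.54, 1.56], [0.2, 2.42], [-1.41, 4.55], [0.19, 2.02], [-2.57, 2.57]. Speed limits (rad/s): [2.57, 2.57, 3.14, 3.14, 3.14, 3.14, 3.14].

INTERFACE

Orientations are given as a 3x3 rotation matrix whose columns are the frame's x, y, z axes.
In Python, from bench import arm gives the robot as it stands.
- The arm moves only by the shell command python3 -m handwheel 'ROWS' [FORCE]. ROWS is JSON, a list of rows, each a list of 3 entries, a list of its own where there are three numbers: the turn, a rotation vector about the tool's x, y, z in degrees, then the shift along the tool's x, y, z in mm, then the finger opening in mm, from 0 to 91.8. A call has 1 to 8 rows; each row is the pose to reach, as a shift and turn from the pose measured when the call began, along the tool's axes at that moment; what a row does not reach only later rows make up. A row lasts 1/8 s, in which the tool goes at most 62.5 mm and 10.7 degrees, less where a joint would pass 70% of its speed; a pose out of reach is approached as far as the arm can. A call with a gripper value outside its range is refused whole. The fingers move at their own pace and stop on an object; FORCE is the grip in N (left out, the last holds). Time passes only in rows, so rows that repeat a pose let the fingers close. It gives the time, the measured TCP pose, the force and the opening at its end, in the units of the state.
- arm.get_obs(): the state, without advancing time (a new reading comes with each control period).
- arm.get_image(name): name is "scene" or "top" or "wrist"; returns a dict with "frame" (420x560x3 uint8, red, green, blue), "K" (3x3 intrinsics, pixels), "dist_coeffs" ([k1, k2, p1, p2, k3] as OpenCV has them; the pictures are not rectified), "extrinsics" (4x4, takes a point from camera to world coordinates); the wrist camera has in their place "hand_eye" (4x4, takes a point from camera to tool coordinates, whose origin is the TCP and whose axes are the tool frame's). Camera axes: x right, y down, z forward; pixel columns grow to the right and rows downward; lengths in mm; the calibration is good to about 2 mm. A picture is of the moment at which its call begins: read the wrist's pose just before it. There is no depth.
- arm.finish_job(): hands the job in, once; it reports no verdict.
The state is a dict: "clock": time; "qpos": joint angles; "dq": joint speeds; "joint_efforts": joint torques, N m; "eef_pos": TCP position; "ee_rot": TCP orientation; "ft_force": force on the tool from outside, world axes, zero at the start; "torque": the same for the moment, N m; "opening": finger opening in mm.
Only numpy, scipy, OpenCV 4.12 (cv2) and the standard library are available. Lean on these libraries where they do the work, as an engineer would, in place of code of your own. Each camera call takes 0.05 s, during which the arm holds its last target.

TASK

The pocket book in the gluing jig is ready to dry. First pull the drying cabinet's drawer all the way out to its stop, then flip the blue handle of the toggle clamp over to release the book, and only then take the book out and set it down gently, lying flat on the drawer's floor. Leave the drawer fully out and the clamp open, and do not disturb the jar, the brass weight or the folding tool.

Things in the scene. Friction and masses are not known exactly. Their poses are not given: they have to be found in the camera images.
- drawer (a joint): Drawer, in m: 0 shut, 0.15 out at its stop. May start a little ajar. It slides with about 2 N of friction and stays where it is left.
- cabinet: Low wooden cabinet with one drawer, 240 mm wide (y), 230 deep, 100 high, fixed to the bench, left or right of the jig. Origin on the bench below the middle of its front edge; x points into the cabinet, z up.
- drawer_handle (a point): Middle of the drawer's brass bar handle, moves with the drawer. Bar level, 11 mm thick, 110 mm long along y, 78 mm above the bench, 22 below the cabinet's top, centre 44 mm out from the drawer's front panel, open space below; 8 mm stems to the panel at y = +47 and -47 mm. x points into the cabinet: the drawer opens along -x.
- drawer_mid (a point): Point on the drawer's cork floor, 46 mm above the bench; moves with the drawer; 136 mm along +x from drawer_handle, same axes. With the drawer out it is amid the uncovered part: 78 mm to the front panel on -x, 72 to the cabinet's front on +x, 99 to each side wall. Above this floor the side walls rise 29 mm, the front panel 52, the cabinet 54.
- clamp (a joint): Handle of the toggle clamp, in rad: 0 upright (clamped), 1.6 level, thrown away from the book (open, at its stop). Turns about clamp_pivot's y axis, top moving to +x. Sprung: its grip takes up to about 6 N to push until half way (0.8), then it snaps open by itself and stays. The steel arm on the book turns with it and stands upright when open.
- clamp_grip (a point): Middle of the blue grip of the clamp handle, 66 mm from the pivot axis; moves with the handle. The grip is a round bar, 16 mm thick, reaching from 22 mm to 86 mm from the pivot axis. Its z axis points along the handle to its free end.
- clamp_pivot (a point): Clamp pivot, fixed, 64 mm above the bench, between steel cheeks 33 mm wide overall that rise 9 mm above it. x level, away from the book (the way the handle is thrown), y the hinge axis, z up. The book's middle starts 95 mm along -x. The arm is 14 mm wide, 87 mm long, its rubber foot on the book 78 mm from the pivot; open, its end is 87 mm above the pivot.
- jig: Gluing jig, fixed to the bench: plywood base 250 mm (x) by 120 mm (y), 12 mm thick, carrying the clamp and a pedestal 34 mm wide (y), 80 mm long and 15 mm high for the book. Origin on the bench below the middle of its rear (+x) edge; x points from the book to the clamp.
- book: Pocket book with beech covers and dark violet spine, rigid, 60 to 130 g: 90 mm along x, 55 along y, 24 thick along z. Origin in the middle of its underside. Starts flat on the jig's pedestal, underside 27 mm above the bench, x pointing at the clamp, a low stop (13 mm above its underside) beyond its +x end; its two long sides are free to grip.
- glue_jar: White closed glue jar, 60 mm across, 75 mm high, standing at the outer side of the work. Origin under its middle. Leave alone.
- weight: Brass weight with a knob, 56 mm across, 60 mm high, at the outer side of the work. Origin under its middle. Leave alone.
- folder: Flat cream-coloured folding tool, 120 x 20 x 6 mm, long along its x, lying on the bench between the jig and the cabinet. Origin in the middle of its underside. Leave alone.
There are look-alikes about, which are no part of the job. Several things have the shape of the book; the one meant has the colours described above.

How it is judged (in metres and radians):
On the way, in this order (a step that is already met when the one before it is completed fails the run):
1. the drawer is pulled out to its stop (value of joint drawer above 0.142 m), for 0.1 s.
2. the clamp is flipped open (value of joint clamp above 1.3 rad), for 0.2 s.
3. the book lies flat on the drawer's floor (z of book in the frame of drawer_mid between -0.004 and 0.006 m and horizontal distance between book and drawer_mid below 0.1 m and angle between the z axis of book and the z axis of drawer_mid, either way round below 0.08 rad), for 0.2 s.
At the end, for the whole second after the job is handed in: The drawer is out to within 8 mm of its stop, the clamp handle is thrown open (past 1.3 rad), and the book lies flat (within 0.08 rad, either cover up, its underside within 6 mm of the drawer floor) inside the drawer, its middle within 100 mm of drawer_mid, at rest and released (all of step 3 and value of joint drawer above 0.142 m and value of joint clamp above 1.3 rad and linear speed of book below 0.01 m/s); the robot touches nothing.
It fails at once if the book is dragged about under the closed clamp (more than 12 mm) (distance of book from where it was at the start of the episode above 0.012 m and value of joint clamp below 0.8 rad).
It fails at once if the book is dropped or thrown (faster than 0.75 m/s while out of the fingers) (linear speed of book above 0.75 m/s and contact force between the fingers and book below 0.02 N).
It fails at once if the glue jar is moved more than 30 mm (distance of glue_jar from where it was at the start of the episode above 0.03 m).
It fails at once if the brass weight is moved more than 30 mm (distance of weight from where it was at the start of the episode above 0.03 m).
It fails at once if the folding tool is moved more than 30 mm (distance of folder from where it was at the start of the episode above 0.03 m).
It also fails if it takes over 72 s, if anything falls off the work surface, if the arm or the gripper's body presses on something with over 40 N, if the wrist force passes 120 N, or if a joint passes its speed limit or range.

## Working session

There is one attempt and no reset: what is moved stays moved. The work goes in short steps, Python scripts to look and compute and a shell command to move; the robot and the scene stay as the last step left them, time stands still between calls to the robot, and variables do not carry over. Pictures are saved under pics/ and viewed, and the job is handed in when it is done.

```bash
ls; mkdir -p pics
cat > h.py <<'E'
import numpy as np, cv2
from bench import arm
def snap(n,f):
    o=arm.get_obs(); d=arm.get_image(n)
    cv2.imwrite('pics/'+f+'.png',cv2.cvtColor(d['frame'],cv2.COLOR_RGB2BGR))
    if n=='wrist':
        T=np.eye(4);T[:3,:3]=np.array(o['ee_rot']);T[:3,3]=o['eef_pos'];d['extrinsics']=T@np.array(d['hand_eye'])
    np.savez('pics/'+f,K=d['K'],D=d['dist_coeffs'],E=d['extrinsics'],frame=d['frame'])
    return d
def ray(f,px):
    d=np.load('pics/'+f+'.npz')
    p=cv2.undistortPoints(np.array(px,float).reshape(-1,1,2),d['K'],d['D']).reshape(-1,2)
    R=d['E'][:3,:3]; v=np.c_[p,np.ones(len(p))]@R.T
    return d['E'][:3,3],v
def onplane(f,px,z):
    c,v=ray(f,px); return c+v*((z-c[2])/v[:,2])[:,None]
def proj(f,P):
    d=np.load('pics/'+f+'.npz');E=np.linalg.inv(d['E'])
    return cv2.projectPoints(np.array(P,float).reshape(-1,3),cv2.Rodrigues(E[:3,:3])[0],E[:3,3],d['K'],d['D'])[0].reshape(-1,2)
def mv(target_pos,target_R=None):
    "shift in tool axes and rotvec deg from now to target"
    o=arm.get_obs();R=np.array(o['ee_rot']);s=R.T@(np.array(target_pos)-o['eef_pos'])
    r=np.zeros(3) if target_R is None else np.degrees(cv2.Rodrigues(R.T@np.array(target_R))[0].ravel())
    return r.round(1),s.round(1)
E
python3 - <<'E'
from h import *
np.set_printoptions(precision=3,suppress=True)
for n in ['scene','top','wrist']:
    d=snap(n,n+'0'); print(n,np.array(d['extrinsics']))
o=arm.get_obs();print(o)
E
```

```text
pics
scene [[  -0.514    0.733   -0.446 1171.972]
 [   0.858    0.439   -0.266  360.133]
 [   0.001   -0.519   -0.855 1268.56 ]
 [   0.       0.       0.       1.   ]]
top [[   0.028   -0.997    0.065  470.036]
 [  -1.      -0.028   -0.006    1.775]
 [   0.008   -0.065   -0.998 1309.322]
 [   0.       0.       0.       1.   ]]
wrist [[   0.357   -0.905   -0.233  293.364]
 [  -0.934   -0.346   -0.087 -583.397]
 [  -0.002    0.249   -0.969  383.616]
 [   0.       0.       0.       1.   ]]
{'clock': 0.15, 'qpos': array([ 1.47 ,  0.502, -0.427,  1.551,  0.221,  1.138, -0.21 ]), 'dq': array([ 0.002, -0.004, -0.   , -0.003,  0.   ,  0.   , -0.001]), 'joint_efforts': array([ -0.008, -56.711,  -5.826, -27.946,  -0.069,   0.027,   0.   ]), 'eef_pos': array([ 231.068, -606.986,  233.906]), 'ee_rot': array([[ 0.356, -0.935, -0.   ],
       [-0.935, -0.356,  0.001],
       [-0.001, -0.   , -1.   ]]), 'ft_force': array([-0.071, -0.422,  0.335]), 'torque': array([-0.012, -0.019,  0.005]), 'opening': 91.97055223890096}
```

View pics/scene0.png

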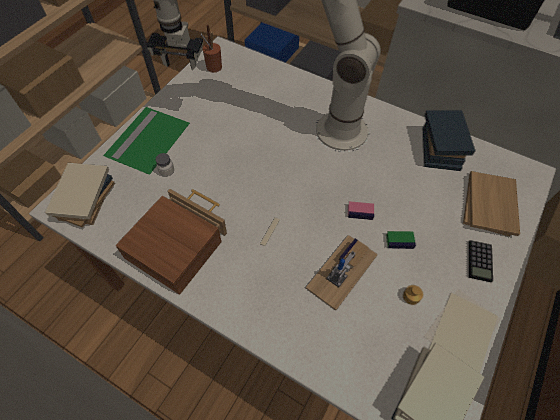

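View pics/top0.png

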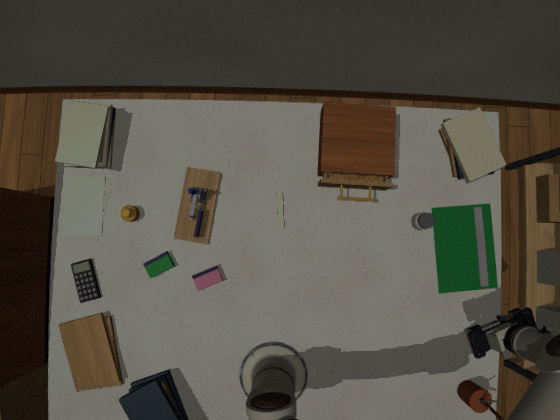

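View pics/wrist0.png

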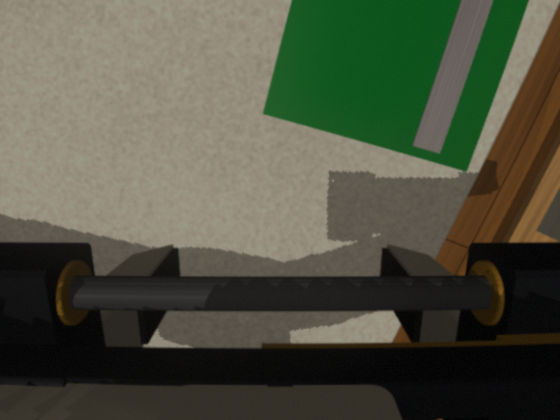

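The scene view shows the cabinet at (170,240) with its handle at (203,200), the jig at (340,270), the folder at (270,232), the weight at (413,295) and the jar at (163,163). In the top view the handle is at (356,193) and the jig at (198,205). I'll enlarge both next.

Run:
```python
from h import *
a=cv2.imread('pics/top0.png');b=cv2.imread('pics/scene0.png')
def c(i,x0,x1,y0,y1,s,f):
    cv2.imwrite('pics/'+f,cv2.convertScaleAbs(cv2.resize(i[y0:y1,x0:x1],None,fx=s,fy=s,interpolation=cv2.INTER_CUBIC),alpha=1.5))
c(a,165,235,160,250,6.5,'c1.png'); c(a,310,410,95,210,5,'c2.png'); c(b,300,385,230,312,7,'c3.png'); c(b,110,240,180,295,5,'c4.png')
print(onplane('top0',[[356,193],[198,205],[342,201],[375,201],[280,192],[283,227],[422,221],[130,213]],0).round(0))
```

```text
[[ 629. -269.    0.]
 [ 572.  276.    0.]
 [ 600. -221.    0.]
 [ 603. -336.    0.]
 [ 625.   -6.    0.]
 [ 505.  -19.    0.]
 [ 538. -504.    0.]
 [ 538.  514.    0.]]
```

View pics/c1.png

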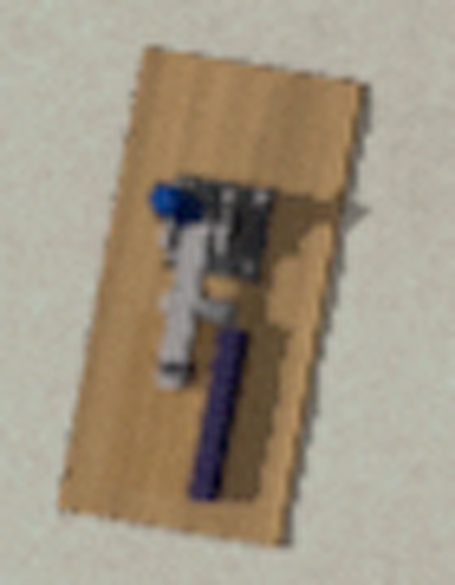

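View pics/c2.png

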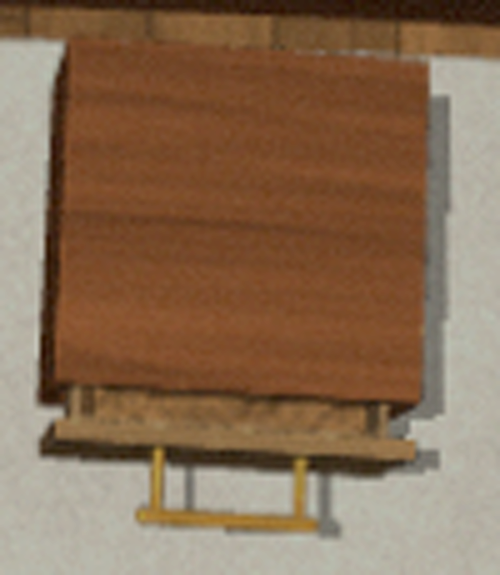

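View pics/c3.png

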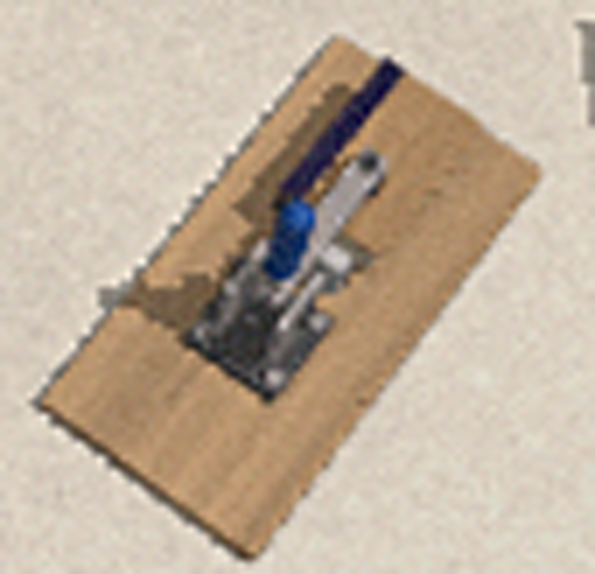

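View pics/c4.png

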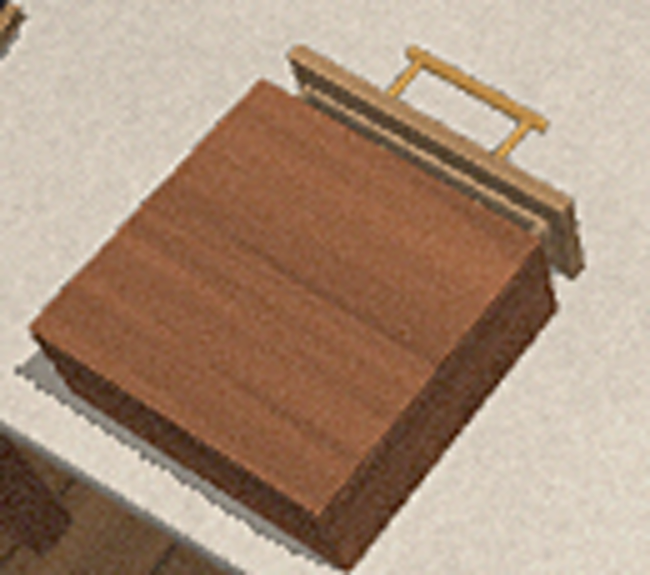

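The book's violet spine shows at about (198,225) in the top view, with its beech top blending into the plywood. The blue handle is upright and the drawer is slightly ajar. Next I'll measure them with masks.

Run:
```python
from h import *
np.set_printoptions(precision=1,suppress=True)
# bar ends in top and scene
s=lambda x,y,x0,y0,k:[x0+(x+.5)/k-.5,y0+(y+.5)/k-.5]
top=[s(140,516,310,95,5),s(318,526,310,95,5)]; sc=[s(545,124,110,180,5),s(411,52,110,180,5)]
P=onplane('top0',top,78);Q=onplane('scene0',sc,78);print('bar',P,Q,np.linalg.norm(P[0]-P[1]),np.linalg.norm(Q[0]-Q[1]))
# cabinet top front edge corners z=100
t=[s(57,382,310,95,5),s(420,402,310,95,5),s(68,42,310,95,5),s(428,60,310,95,5)]
C=onplane('top0',t,100);print('cab',C)
# panel top corners z=98
print('panel',onplane('top0',[s(45,440,310,95,5),s(413,458,310,95,5)],98))
# jig corners, plane z=12
j=[s(147,47,165,160,6.5),s(362,85,165,160,6.5),s(65,508,165,160,6.5),s(285,545,165,160,6.5)]
J=onplane('top0',j,12);print('jig top',J)
j=[s(40,402,300,230,7),s(250,555,300,230,7),s(335,38,300,230,7),s(540,172,300,230,7)]
J2=onplane('scene0',j,12);print('jig sc',J2)
# spine strip z~51
print('spine top',onplane('top0',[s(230,333,165,160,6.5),s(204,497,165,160,6.5)],50))
print('spine sc',onplane('scene0',[s(288,190,300,230,7),s(392,64,300,230,7)],50))
# blue
for f in ['top0','scene0']:
    h=cv2.cvtColor(np.load(f'pics/{f}.npz')['frame'],cv2.COLOR_RGB2HSV)
    m=cv2.inRange(h,(105,150,60),(122,255,255)); n,l,st,ce=cv2.connectedComponentsWithStats(m)
    for i in range(1,n):
        if st[i,4]>5: print(f,st[i],ce[i],onplane(f,[ce[i]],130))
```

```text
bar [[ 602.2 -193.    78. ]
 [ 599.2 -310.1   78. ]] [[ 602.8 -193.5   78. ]
 [ 601.5 -309.3   78. ]] 117.1197757675847 115.82051210235005
cab [[ 684.6 -134.7  100. ]
 [ 679.4 -370.8  100. ]
 [ 910.  -138.2  100. ]
 [ 908.  -377.   100. ]]
panel [[ 647.1 -127.9   98. ]
 [ 643.1 -366.9   98. ]]
jig top [[702.  316.6  12. ]
 [684.5 201.1  12. ]
 [457.  349.1  12. ]
 [441.3 232.2  12. ]]
jig sc [[689.8 199.6  12. ]
 [705.4 315.4  12. ]
 [445.1 234.   12. ]
 [461.2 351.1  12. ]]
spine top [[548.9 257.8  50. ]
 [465.1 267.7  50. ]]
spine sc [[552.  253.9  50. ]
 [465.9 267.5  50. ]]
top0 [189 189   3   4  10] [190.  190.2] [[607.4 275.6 130. ]]
scene0 [245  23  51  30 715] [269.8  37.3] [[-211.6 -476.6  130. ]]
scene0 [340 258   5  12  27] [342.  262.5] [[608.4 272.7 130. ]]
```

Both views agree to within 2–3 mm: handle middle at about (602,-251.5,78), bar length about 116 mm against the 110 given, and the jig 120 × 247 mm. Next I'll move above the handle.

Run:
```python
from h import *
a=np.radians(-1.2);R=np.array([[np.cos(a),np.sin(a),0],[np.sin(a),-np.cos(a),0],[0,0,-1]])
print(mv([601.5,-251.5,190],R))
```

```text
(array([ -0.1,   0.1, -68. ]), array([-200.3, -472.7,   44.2]))
```

```bash
python3 -m handwheel '[[[0,0,-9],[-22,-52,0],40],[[0,0,-18],[-44,-104,0],40],[[0,0,-27],[-67,-158,0],40],[[0,0,-36],[-90,-212,0],40],[[0,0,-45],[-112,-265,0],40],[[0,0,-54],[-135,-318,0],40],[[0,0,-63],[-158,-372,10],40],[[0,0,-68],[-180,-425,20],40]]'
python3 - <<'E'
from h import *
a=np.radians(-1.2);R=np.array([[np.cos(a),np.sin(a),0],[np.sin(a),-np.cos(a),0],[0,0,-1]])
print(mv([601.5,-251.5,190],R))
E
```

```text
clock: 1.15
eef_pos: [565.2, -286.4, 213.9]
ee_rot: [[1.0, -0.017, -0.0], [-0.017, -1.0, 0.001], [-0.0, -0.001, -1.0]]
ft_force: [0.7, -0.7, -0.7]
opening: 40.1
(array([-0.1,  0. ,  0.2]), array([ 35.7, -35.5,  23.9]))
```

```bash
python3 -m handwheel '[[[0,0,0],[36,-35,24],40],[[0,0,0],[36,-35,24],40],[[0,0,0],[36,-35,24],40]]'
python3 - <<'E'
from h import *
snap('wrist','w1')
E
```

```text
clock: 1.52
eef_pos: [601.3, -252.1, 189.3]
ee_rot: [[1.0, -0.017, -0.002], [-0.017, -1.0, 0.001], [-0.002, -0.001, -1.0]]
ft_force: [-0.7, -0.4, 0.5]
opening: 39.6
```

View pics/w1.png

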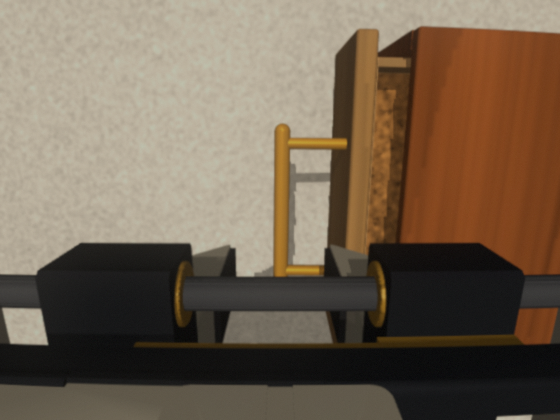

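The wrist view shows the bar as a vertical strip at x≈282, with stems at rows 144 and 270, and the panel at x≈345–375. I'll check its world position.

Run:
```python
from h import *
print(onplane('w1',[[282,130],[281,200],[281,270],[295,144],[295,270]],78).round(1)); print(onplane('w1',[[368,35],[355,200],[405,200]],98).round(1))
```

```text
[[ 603.8 -194.3   78. ]
 [ 602.4 -243.5   78. ]
 [ 601.6 -297.4   78. ]
 [ 612.6 -203.9   78. ]
 [ 612.1 -297.6   78. ]]
[[ 656.5 -137.6   98. ]
 [ 651.5 -239.7   98. ]
 [ 685.  -240.2   98. ]]
```

```bash
python3 -m handwheel '[[[0,0,0],[1,-1,40],40],[[0,0,0],[1,-1,80],40],[[0,0,0],[1,-1,110],40],[[0,0,0],[1,-1,122],40],[[0,0,0],[1,-1,122],40],[[0,0,0],[1,-1,122],5],[[0,0,0],[1,-1,122],5],[[0,0,0],[1,-1,122],5]]' 25
```

```text
clock: 2.58
eef_pos: [602.5, -252.5, 68.7]
ee_rot: [[1.0, -0.018, -0.0], [-0.018, -1.0, -0.0], [-0.0, 0.0, -1.0]]
ft_force: [0.2, 0.3, -0.2]
opening: 14.6
```

```bash
python3 -m handwheel '[[[0,0,0],[0,0,0],5],[[0,0,0],[-10,0,0],5],[[0,0,0],[-25,0,0],5],[[0,0,0],[-40,0,0],5],[[0,0,0],[-55,0,0],5],[[0,0,0],[-70,0,0],5],[[0,0,0],[-80,0,0],5]]' 25
```

```text
clock: 3.45
eef_pos: [521.1, -250.2, 68.6]
ee_rot: [[1.0, -0.018, -0.001], [-0.018, -1.0, 0.001], [-0.001, -0.001, -1.0]]
ft_force: [1.9, 3.5, -3.6]
opening: 9.8
```

```bash
python3 -m handwheel '[[[0,0,0],[-10,0,0],5],[[0,0,0],[-20,0,0],5],[[0,0,0],[-30,0,0],5],[[0,0,0],[-36,0,0],5],[[0,0,0],[-40,0,0],5],[[0,0,0],[-43,0,0],5]]' 25
```

```text
clock: 4.2
eef_pos: [478.0, -249.1, 68.6]
ee_rot: [[1.0, -0.018, -0.001], [-0.018, -1.0, 0.001], [-0.001, -0.001, -1.0]]
ft_force: [1.3, 4.3, -3.4]
opening: 10.4
```

```bash
python3 -m handwheel '[[[0,0,0],[-2,0,0],5],[[0,0,0],[-4,0,0],5],[[0,0,0],[-6,0,0],5]]' 25
```

```text
clock: 4.58
eef_pos: [475.2, -249.0, 68.7]
ee_rot: [[1.0, -0.017, 0.006], [-0.017, -1.0, 0.001], [0.006, -0.001, -1.0]]
ft_force: [13.0, 1.9, -16.8]
opening: 10.1
```

The force rose to 13 N at x≈475, against a predicted stop at about 474. The drawer is at its stop, so I'll release and lift.

```bash
python3 -m handwheel '[[[0,0,0],[0,0,0],40],[[0,0,0],[0,0,0],40],[[0,0,0],[0,0,0],40],[[0,0,0],[0,0,-40],40],[[0,0,0],[0,0,-90],40],[[0,0,0],[0,0,-150],40],[[0,0,0],[0,0,-190],40]]'
python3 - <<'E'
from h import *
snap('top','top1');snap('scene','scene1')
a=cv2.imread('pics/top1.png');cv2.imwrite('pics/t1.png',cv2.resize(a[90:260,160:420],None,fx=3,fy=3))
E
```

```text
clock: 5.45
eef_pos: [474.5, -249.7, 261.7]
ee_rot: [[1.0, -0.017, 0.008], [-0.017, -1.0, -0.001], [0.008, 0.001, -1.0]]
ft_force: [0.4, -0.2, -0.7]
opening: 39.8
```

View pics/t1.png

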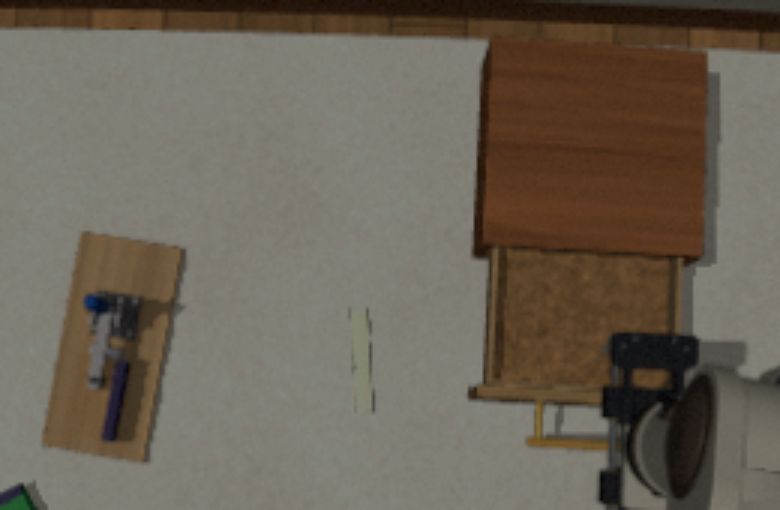

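The top view shows the drawer fully out with its cork floor uncovered at around (585,320), and everything else undisturbed. Next is the clamp, which I'll push with closed fingers with tool y along the jig's x axis.

Run:
```python
from h import *
print(arm.get_obs()['qpos'])
a=np.radians(82.1);R=np.array([[np.cos(a),np.sin(a),0],[np.sin(a),-np.cos(a),0],[0,0,-1]])
print(mv([540,282,235],R))
```

```text
[ 1.1504462   0.34490342 -0.87570984  1.80008743  0.29334785  1.1190498
  0.15960525]
(array([  0.7,  -0.4, -83.1]), array([  53.7, -533.6,   27.1]))
```

```bash
python3 -m handwheel '[[[0,0,-10],[6,-58,0],10],[[0,0,-20],[12,-116,0],5],[[0,0,-30],[18,-175,0],0],[[0,0,-40],[24,-234,0],0],[[0,0,-50],[30,-293,0],0],[[0,0,-60],[36,-352,5],0],[[0,0,-70],[42,-410,10],0],[[0,0,-80],[48,-468,20],0]]'
python3 - <<'E'
from h import *
print(arm.get_obs()['qpos'])
a=np.radians(82.1);R=np.array([[np.cos(a),np.sin(a),0],[np.sin(a),-np.cos(a),0],[0,0,-1]])
print(mv([540,282,235],R))
E
```

```text
clock: 6.55
eef_pos: [533.3, 217.5, 241.4]
ee_rot: [[0.186, 0.982, 0.012], [0.982, -0.186, -0.006], [-0.003, 0.013, -1.0]]
ft_force: [0.2, -0.9, 0.1]
opening: 0.4
[ 0.39568413  0.58692834 -1.15887347  1.72825503  0.58665229  1.21064641
  0.46480838]
(array([ 0.8,  0.2, -2.8]), array([64.6, -5.6,  6.1]))
```

```bash
python3 -m handwheel '[[[0.8,0.2,-2.8],[45,-4,3],0],[[0.8,0.2,-2.8],[64.6,-5.6,6],0],[[0.8,0.2,-2.8],[64.6,-5.6,6],0],[[0.8,0.2,-2.8],[64.6,-5.6,6],0]]'
python3 - <<'E'
from h import *
snap('wrist','w2')
E
```

```text
clock: 7.05
eef_pos: [540.0, 280.5, 234.4]
ee_rot: [[0.139, 0.99, -0.001], [0.99, -0.139, -0.002], [-0.002, -0.001, -1.0]]
ft_force: [0.6, 0.0, 1.0]
opening: 0.5
```

View pics/w2.png

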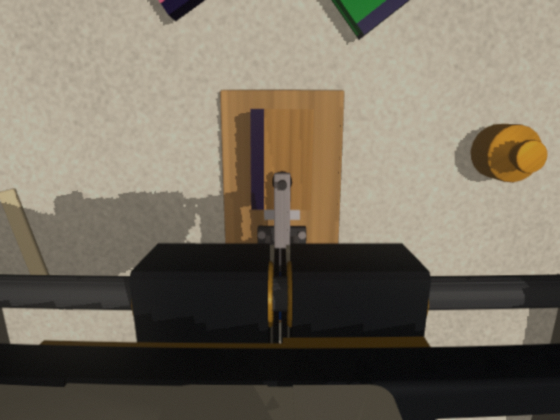

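The jig is seen head on. The book's violet spine is at columns 251–264, rows 109–209, and the clamp arm at column 282 lines up with the fingers at about 281. I'll measure the book here.

Run:
```python
from h import *
a=cv2.imread('pics/w2.png');cv2.imwrite('pics/w2c.png',cv2.resize(a[80:260,200:360],None,fx=3.3,fy=3.3,interpolation=cv2.INTER_CUBIC))
print(onplane('w2',[[282,183],[282,240]],72).round(1))
```

```text
[[528.4 284.1  72. ]
 [578.8 277.1  72. ]]
```

View pics/w2c.png

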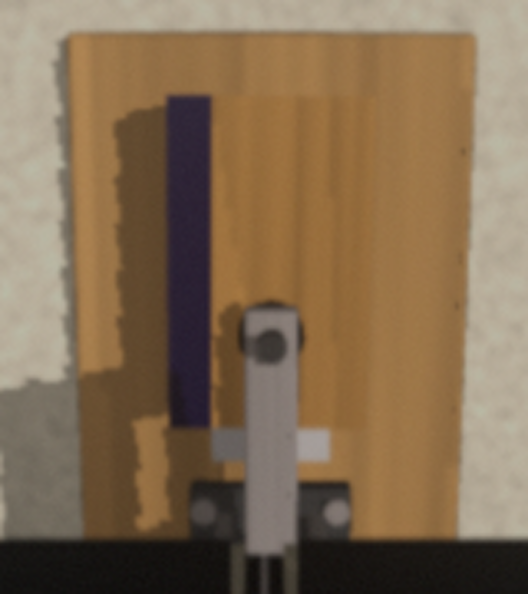

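Run:
```python
from h import *
s=lambda x,y:[200+x/3.3,80+y/3.3]
P=onplane('w2',[s(168,96),s(373,96),s(373,428),s(168,428)],51);print(P.round(1),P.mean(0),[np.linalg.norm(P[i]-P[i-1]).round(1) for i in range(4)])
d=P[3]-P[0];print(np.degrees(np.arctan2(d[1],d[0])))
c=P.mean(0);u=d/np.linalg.norm(d);piv=c+95*u;print('pivot',piv)
print(mv(np.r_[(piv-48*u)[:2],122]),mv(np.r_[(piv+45*u)[:2],122]))
```

```text
[[464.1 265.9  51. ]
 [471.5 319.1  51. ]
 [560.6 308.6  51. ]
 [552.8 251.9  51. ]] [512.23843955 286.37624918  51.        ] [np.float64(89.8), np.float64(53.8), np.float64(89.8), np.float64(57.2)]
-8.94669614048815
pivot [606.08261715 271.60227445  51.        ]
(array([0., 0., 0.]), array([  1.6,  18.4, 112.7])) (array([0., 0., 0.]), array([  0.2, 111.4, 112.6]))
```

Book measures 90 × 55.5 mm as given, with its centre at (512,286) and the pivot at about (606,272). I'll go down behind the grip.

```bash
python3 -m handwheel '[[[0,0,0],[1,17,40],0],[[0,0,0],[1,17,80],0],[[0,0,0],[1,17,105],0],[[0,0,0],[1,17,112],0],[[0,0,0],[1,17,112],0]]' && python3 -m handwheel '[[[0,0,0],[0,15,0],0],[[0,0,0],[0,28,0],0],[[0,0,0],[0,38,0],0],[[0,0,0],[0,48,0],0],[[0,0,0],[0,56,0],0]]'
```

```text
clock: 7.72
eef_pos: [557.4, 278.8, 123.4]
ee_rot: [[0.14, 0.99, -0.0], [0.99, -0.14, -0.001], [-0.001, -0.0, -1.0]]
ft_force: [0.0, -0.5, 0.7]
opening: 0.3
clock: 8.35
eef_pos: [610.7, 271.9, 122.8]
ee_rot: [[0.139, 0.99, -0.005], [0.99, -0.139, -0.001], [-0.002, -0.005, -1.0]]
ft_force: [-7.1, 2.5, -1.1]
opening: 0.8
```

```bash
python3 -m handwheel '[[[0,0,0],[0,6,0],0],[[0,0,0],[0,12,0],0],[[0,0,0],[0,18,0],0]]'
python3 - <<'E'
from h import *
snap('scene','scene2')
a=cv2.imread('pics/scene2.png');cv2.imwrite('pics/s2.png',cv2.convertScaleAbs(cv2.resize(a[190:320,270:400],None,fx=4.5,fy=4.5),alpha=1.5))
E
```

```text
clock: 8.72
eef_pos: [626.8, 269.9, 121.8]
ee_rot: [[0.137, 0.991, -0.009], [0.991, -0.137, -0.001], [-0.002, -0.009, -1.0]]
ft_force: [-3.5, 1.2, 0.7]
opening: 0.3
```

View pics/s2.png

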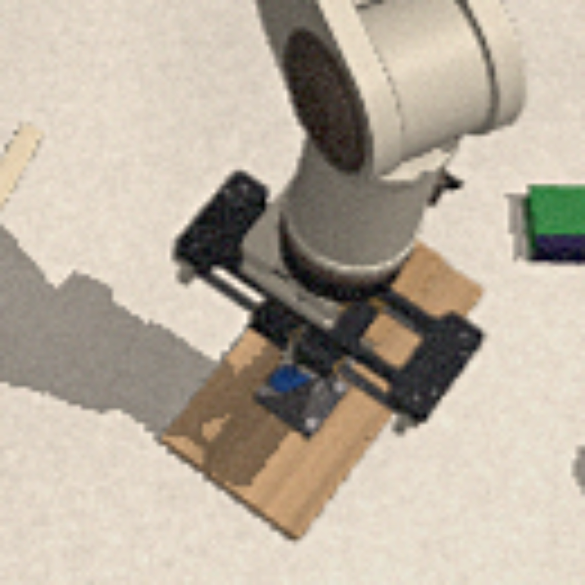

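The force is falling (3.5 N) and the handle is tilting, but it is not over yet. I'll push further.

```bash
python3 -m handwheel '[[[0,0,0],[0,6,0],0],[[0,0,0],[0,12,0],0],[[0,0,0],[0,16,0],0],[[0,0,0],[0,16,0],0]]'
python3 - <<'E'
from h import *
snap('scene','scene3')
a=cv2.imread('pics/scene3.png');cv2.imwrite('pics/s3.png',cv2.convertScaleAbs(cv2.resize(a[190:320,270:400],None,fx=4.5,fy=4.5),alpha=1.5))
E
```

```text
clock: 9.28
eef_pos: [645.2, 266.7, 122.1]
ee_rot: [[0.139, 0.99, -0.006], [0.99, -0.139, -0.001], [-0.002, -0.006, -1.0]]
ft_force: [0.4, -0.0, 0.4]
opening: 0.7
```

View pics/s3.png

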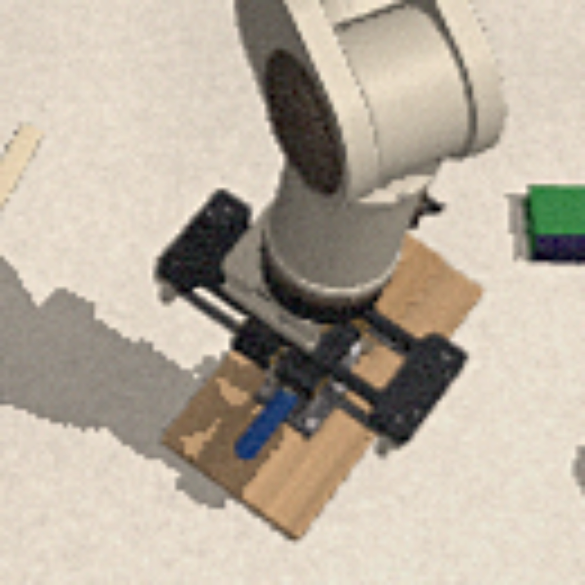

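The scene shows the blue handle lying level and the contact force is gone, so the clamp is open. I'll raise, go over the book and recheck.

```bash
python3 -m handwheel '[[[0,0,0],[0,0,-55],0],[[0,0,0],[0,0,-110],0],[[0,0,0],[0,-45,-125],40],[[0,0,0],[0,-100,-125],85],[[0,0,0],[0,-134,-125],85],[[0,0,0],[2,-134,-125],85],[[0,0,0],[2,-134,-125],85]]'
python3 - <<'E'
from h import *
snap('wrist','w3');snap('scene','scene4')
a=cv2.imread('pics/w3.png')
E
```

```text
clock: 10.2
eef_pos: [514.1, 287.4, 248.2]
ee_rot: [[0.139, 0.99, -0.005], [0.99, -0.139, -0.001], [-0.002, -0.005, -1.0]]
ft_force: [0.6, -0.6, 0.8]
opening: 46.0
```

View pics/w3.png

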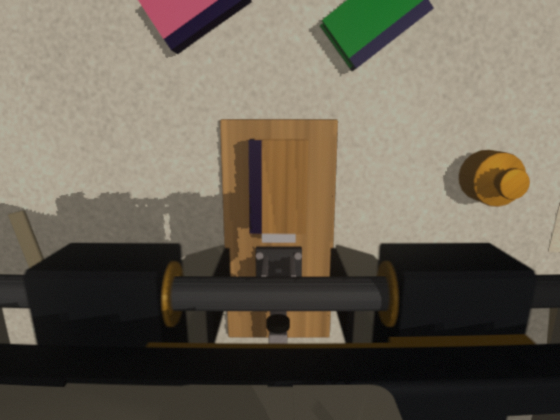

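View pics/scene4.png

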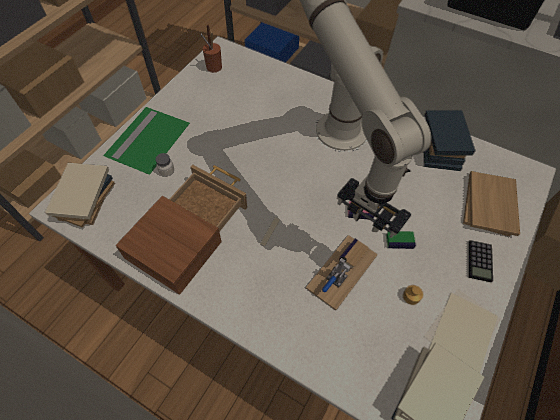

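The book is unmoved, with its spine at columns 250–261, rows 139–233. The drawer is fully out and the handle is open. I'll check with projections, and remeasure the book.

Run:
```python
from h import *
print(proj('w3',[[512,286,51],[514,287,248],[606,272,151]]).round())
P=onplane('w3',[[250,139],[308.5,139],[309,233],[250,233]],51);print(P.round(1),P.mean(0))
o=arm.get_obs();print(o['eef_pos'],o['opening'])
a=np.radians(81.6);R=np.array([[np.cos(a),np.sin(a),0],[np.sin(a),-np.cos(a),0],[0,0,-1]])
print(mv([512,286.5,37.5],R))
```

```text
[[278. 188.]
 [278. 274.]
 [276. 337.]]
[[463.2 266.9  51. ]
 [470.6 320.   51. ]
 [560.2 309.7  51. ]
 [552.3 252.7  51. ]] [511.56263769 287.3328984   51.        ]
[514.43164481 287.14843555 247.83461144] 53.99196897465979
(array([-0.4,  0.1,  0.3]), array([ -0.7,  -1. , 210.3]))
```

```bash
python3 -m handwheel '[[[-0.4,0,0],[-0.5,-1,50],85],[[-0.4,0,0],[-0.5,-1,100],85],[[-0.4,0,0],[-0.5,-1,130],85],[[-0.4,0,0],[-0.5,-1,150],85],[[-0.4,0,0],[-0.5,-1,150],85]]' && python3 -m handwheel '[[[0,0,0],[0,0,25],85],[[0,0,0],[0,0,45],85],[[0,0,0],[0,0,60],85],[[0,0,0],[0,0,60],85]]'
```

```text
clock: 10.92
eef_pos: [512.1, 286.2, 96.5]
ee_rot: [[0.141, 0.99, -0.002], [0.99, -0.141, -0.002], [-0.003, -0.002, -1.0]]
ft_force: [0.5, -0.2, 0.6]
opening: 84.7
clock: 11.42
eef_pos: [511.2, 285.6, 35.2]
ee_rot: [[0.141, 0.99, -0.004], [0.99, -0.141, -0.003], [-0.004, -0.004, -1.0]]
ft_force: [-0.5, 0.0, -0.2]
opening: 85.0
```

```bash
python3 -m handwheel '[[[0,0,0],[1,0,-2.5],75],[[0,0,0],[1,0,-2.5],65],[[0,0,0],[1,0,-2.5],58],[[0,0,0],[1,0,-2.5],50],[[0,0,0],[1,0,-2.5],50],[[0,0,0],[1,0,-2.5],50],[[0,0,0],[1,0,-2.5],50],[[0,0,0],[1,0,-2.5],50]]' 20
```

```text
clock: 12.42
eef_pos: [511.6, 286.6, 38.1]
ee_rot: [[0.141, 0.99, -0.003], [0.99, -0.141, -0.004], [-0.004, -0.003, -1.0]]
ft_force: [-0.3, -2.7, 5.3]
opening: 55.0
```

```bash
python3 -m handwheel '[[[0,0,0],[0,0,-8],50],[[0,0,0],[0,0,-22],50],[[0,0,0],[0,0,-50],50],[[0,0,0],[0,0,-85],50],[[0,0,0],[0,0,-120],50],[[0,0,0],[0,0,-140],50],[[0,0,0],[0,0,-140],50]]'
python3 - <<'E'
from h import *
snap('wrist','w4')
a=np.radians(88.8);R=np.array([[np.cos(a),np.sin(a),0],[np.sin(a),-np.cos(a),0],[0,0,-1]])
print(mv([612,-252,178],R))
E
```

```text
clock: 13.3
eef_pos: [512.8, 287.6, 179.5]
ee_rot: [[0.141, 0.99, -0.001], [0.99, -0.141, -0.002], [-0.003, -0.0, -1.0]]
ft_force: [-1.1, 0.0, -0.7]
opening: 55.0
(array([-0.1,  0.2, -6.9]), array([-519.2,  175. ,    1.8]))
```

View pics/w4.png

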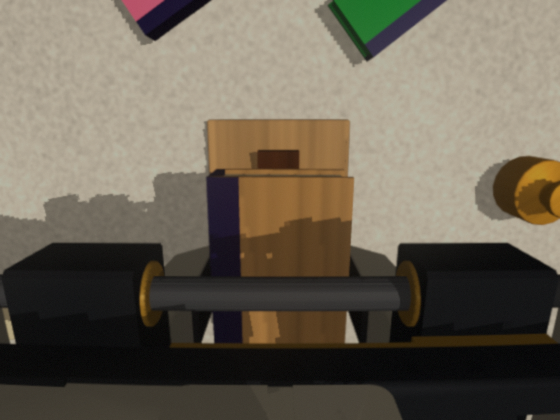

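The book is held level between the fingers. Next I'll carry it to the drawer.

```bash
python3 -m handwheel '[[[0,0,0],[-20,5,0],50],[[0,0,0],[-55,18,0],50],[[0,0,-1],[-100,33,0],50],[[0,0,-2],[-148,49,0],50],[[0,0,-3],[-196,65,0],50],[[0,0,-4],[-244,82,0],50],[[0,0,-5],[-292,98,0],50],[[0,0,-6],[-338,114,0],50]]'
python3 - <<'E'
from h import *
a=np.radians(88.8);R=np.array([[np.cos(a),np.sin(a),0],[np.sin(a),-np.cos(a),0],[0,0,-1]])
print(mv([612,-252,178],R))
E
```

```text
clock: 14.35
eef_pos: [576.3, -66.0, 177.3]
ee_rot: [[0.037, 0.999, -0.006], [0.999, -0.037, -0.003], [-0.004, -0.005, -1.0]]
ft_force: [1.4, 0.6, -1.5]
opening: 54.6
(array([-0.3,  0.2, -0.9]), array([-184.5,   42.6,   -0.3]))
```

```bash
python3 -m handwheel '[[[0,0,-1],[-45,10,0],50],[[0,0,-1],[-90,20,0],50],[[0,0,-1],[-130,30,0],50],[[0,0,-1],[-160,37,0],50],[[0,0,-1],[-180,42,0],50],[[0,0,-1],[-184,42.5,0],50],[[0,0,-1],[-184,42.5,0],50]]'
python3 - <<'E'
from h import *
snap('scene','scene5');snap('wrist','w5')
a=np.radians(88.8);R=np.array([[np.cos(a),np.sin(a),0],[np.sin(a),-np.cos(a),0],[0,0,-1]])
print(mv([612,-252,58],R))
a=cv2.imread('pics/scene5.png');cv2.imwrite('pics/s5.png',cv2.convertScaleAbs(cv2.resize(a[130:300,100:290],None,fx=3.4,fy=3.4),alpha=1.4))
E
```

```text
clock: 15.22
eef_pos: [611.7, -249.9, 177.3]
ee_rot: [[0.018, 1.0, -0.006], [1.0, -0.018, -0.002], [-0.002, -0.006, -1.0]]
ft_force: [0.1, 1.0, 0.1]
opening: 54.6
(array([-0.3,  0.2,  0.2]), array([ -2.3,   0.7, 119.8]))
```

View pics/w5.png

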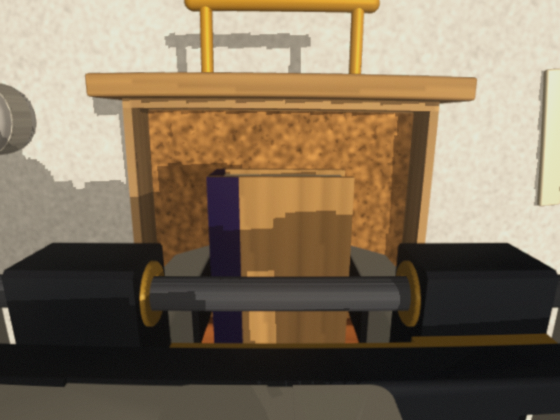

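View pics/s5.png

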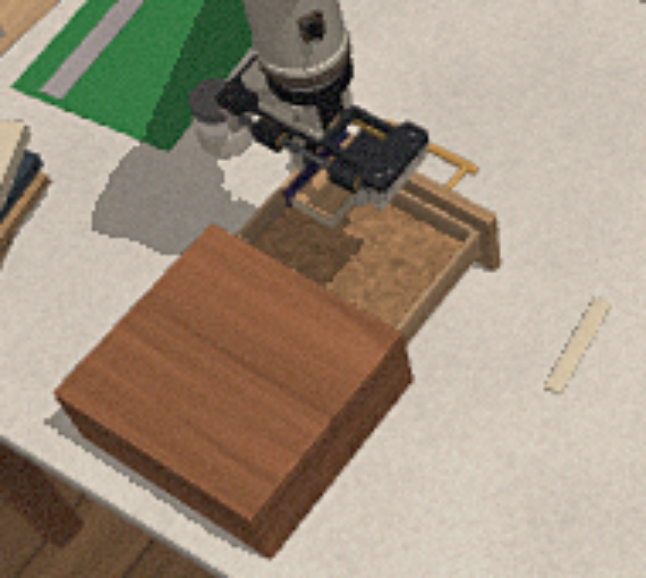

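The held book sits over the drawer, with the front panel's inner edge at row ~103 and the book's front edge at row ~176. Before lowering I'll check clearances.

Run:
```python
from h import *
print('handle',onplane('w5',[[186,5],[378,5]],78).round(1));print('panel',onplane('w5',[[280,100],[280,76]],98).round(1));print('walls',onplane('w5',[[135,150],[427,150]],75).round(1))
print('cab front top1',onplane('top1',[[160+490/3,90+247/3],[160+705/3,90+258/3]],100).round(1))
```

```text
handle [[ 475.8 -305.3   78. ]
 [ 477.8 -186.5   78. ]]
panel [[ 535.3 -248.    98. ]
 [ 521.6 -247.8   98. ]]
walls [[ 564.7 -346.9   75. ]
 [ 567.8 -149.    75. ]]
cab front top1 [[ 680.5 -142.3  100. ]
 [ 676.3 -375.4  100. ]]
```

```bash
python3 -m handwheel '[[[-0.3,0,0],[0,-2,30],50],[[-0.3,0,0],[0,-2,60],50],[[-0.3,0,0],[0,-2,85],50],[[-0.3,0,0],[0,-2,100],50],[[-0.3,0,0],[0,-2,110],50],[[-0.3,0,0],[0,-2,114],50],[[-0.3,0,0],[0,-2,114],50]]'
```

```text
clock: 16.2
eef_pos: [609.7, -249.7, 64.2]
ee_rot: [[0.017, 1.0, 0.0], [1.0, -0.017, -0.003], [-0.003, 0.0, -1.0]]
ft_force: [0.7, 0.5, -1.5]
opening: 55.0
```

```bash
python3 -m handwheel '[[[0,0,0],[0,0,1.5],50],[[0,0,0],[0,0,3],50],[[0,0,0],[0,0,4.5],50],[[0,0,0],[0,0,4.5],50]]'
```

```text
clock: 16.7
eef_pos: [609.6, -249.7, 59.6]
ee_rot: [[0.017, 1.0, 0.0], [1.0, -0.017, -0.003], [-0.003, 0.0, -1.0]]
ft_force: [-0.5, -1.2, -0.2]
opening: 55.0
```

```bash
python3 -m handwheel '[[[0,0,0],[0,0,0.7],50],[[0,0,0],[0,0,1.4],50],[[0,0,0],[0,0,2],50],[[0,0,0],[0,0,2],50]]'
```

```text
clock: 17.2
eef_pos: [609.5, -249.7, 57.5]
ee_rot: [[0.017, 1.0, -0.0], [1.0, -0.017, -0.003], [-0.003, -0.0, -1.0]]
ft_force: [-0.3, -0.1, -1.1]
opening: 54.7
```

```bash
python3 -m handwheel '[[[0,0,0],[0,0,0.6],50],[[0,0,0],[0,0,1.2],50],[[0,0,0],[0,0,1.2],50]]'
```

```text
clock: 17.58
eef_pos: [609.9, -249.7, 57.1]
ee_rot: [[0.017, 1.0, 0.001], [1.0, -0.017, -0.003], [-0.003, 0.001, -1.0]]
ft_force: [-1.7, -0.5, 5.3]
opening: 55.0
```

Contact at 5 N, right where predicted. I'll open and lift.

```bash
python3 -m handwheel '[[[0,0,0],[0,0,0],57],[[0,0,0],[0,0,0],62],[[0,0,0],[0,0,0],70],[[0,0,0],[0,0,0],78],[[0,0,0],[0,0,0],78],[[0,0,0],[0,0,0],78]]' && python3 -m handwheel '[[[0,0,0],[0,0,-15],78],[[0,0,0],[0,0,-45],78],[[0,0,0],[0,0,-90],78],[[0,0,0],[0,0,-140],78],[[0,0,0],[0,0,-190],78],[[0,0,0],[0,0,-200],78],[[0,0,0],[0,0,-200],78]]'
python3 - <<'E'
from h import *
snap('scene','scene6');snap('wrist','w6')
a=cv2.imread('pics/scene6.png');cv2.imwrite('pics/s6.png',cv2.convertScaleAbs(cv2.resize(a[130:320,100:430],None,fx=2.4,fy=2.4),alpha=1.4))
E
```

```text
clock: 18.32
eef_pos: [609.9, -249.7, 57.0]
ee_rot: [[0.017, 1.0, 0.001], [1.0, -0.017, -0.003], [-0.003, 0.001, -1.0]]
ft_force: [-0.4, -0.1, -1.2]
opening: 77.6
clock: 19.2
eef_pos: [610.0, -249.0, 258.2]
ee_rot: [[0.017, 1.0, 0.002], [1.0, -0.017, -0.004], [-0.004, 0.002, -1.0]]
ft_force: [-0.4, -1.1, 0.1]
opening: 78.1
```

View pics/w6.png

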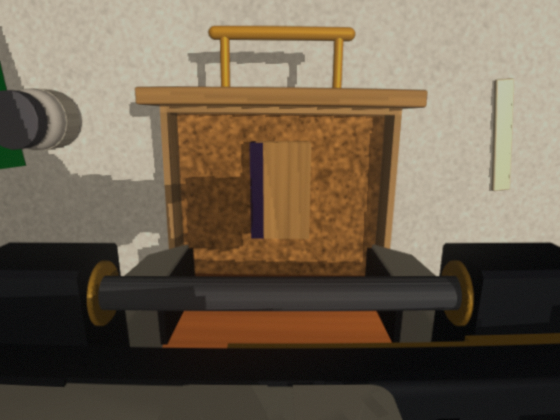

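View pics/s6.png

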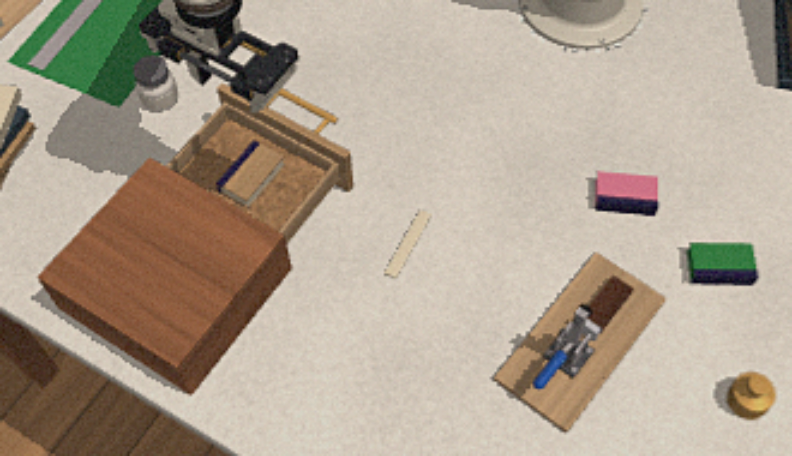

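The book lies flat in the middle of the drawer: in the wrist view its spine is at columns 250–263, rows 142–238. The clamp is open, and the jar, weight and folder look undisturbed. I'll do a final numeric check and hand in.

Run:
```python
from h import *
P=onplane('w6',[[250,142],[311,142],[311,238],[250,238]],70);print(P.mean(0).round(1),[np.linalg.norm(P[i]-P[i-1]).round(1) for i in range(4)])
H=onplane('w6',[[211,33],[353,33]],78);print('handle',H.mean(0).round(1))
o=arm.get_obs();print(o['clock'],np.abs(o['dq']).max(),o['ft_force'])
arm.finish_job()
```

```text
[ 609.7 -248.9   70. ] [np.float64(89.9), np.float64(54.3), np.float64(89.8), np.float64(57.9)]
handle [ 475.3 -245.6   78. ]
19.3 0.017380000094928925 [-0.27249219  0.96063023  0.51410793]
the job is handed in; nothing more can be done
```

The book is lying flat on the drawer floor and released, with the drawer out and the clamp open. I handed the job in at 19.3 s; it reports no verdict, so the checks below are my own measurements.

- **Drawer:** pulled about 127 mm until the force rose at its stop. The last view put the handle at x ≈ 475 mm, against about 474 mm predicted for fully out.
- **Clamp:** pushed over with closed fingers until it snapped. The pictures show the blue handle level and the steel arm upright.
- **Book:** touched down at 5 N at the expected height, then released. The last wrist view shows it flat, measuring 90 × 56 mm as it should. Its middle is at about (610, -249) mm, within a few millimetres of drawer_mid.
- **Other things:** the jar, brass weight and folding tool look unmoved in the last scene picture. I judged that by eye and did not remeasure them.
- **Disagreements:** none beyond 2–5 mm between views. The arm was clear of everything at hand-in.

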